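Open the mug clamp and hold it open

TASK

The bisque mug in the wooden bench clamp is about to be lifted out: pull the locking plug up out of its socket and put it down in the square tray, then pull the clamp's sliding jaw back by its upright black grip post until the jaw's pointer lines up with the marker clip on the rail, and finish while still gripping the post and holding it there against the spring. Don't let the jaw snap back at the mug, and leave the mug and the other things on the bench where they stand.

Things in the scene. Friction and masses are not known exactly. Their poses are not given: they have to be found in the camera images.
- clamp: Wooden mug clamp fixed to the table: board 440 (x) by 130 by 20 mm, from x = -190 to +250 mm. Origin on the table under the plug socket, z up. The jaw is pulled along -x (towards the robot). Aluminium socket bridge 50 by 68 mm, top 66 mm above the table, 13.8 mm square vertical socket at x = y = 0. The mug and a fixed V jaw stand at +x; the rail with the marker clip runs along the +y edge.
- plug: Loose locking plug, 80 mm long, about 0.12 kg; origin at the centre of its foot, z towards its head. 12 mm square shank 42 mm long, 22 mm collar resting on the bridge, flat black head. Starts upright in the socket, foot 24 mm above the table, axes along the clamp's. A sprung ball in a notch of the shank resists: pull straight up with 6 to 15 N over the first 8 mm; out after 42 mm.
- plug_head (a point): centre of the plug's flat black head, 64 mm above the plug's foot; head 36 mm along the clamp's x, 14 mm along the clamp's y, from 48 to 80 mm above the foot. With the plug seated it is 88 mm above the table.
- jaw (a joint): how far the jaw is pulled, m: 0 closed, growing as it moves along the clamp's -x, end stop at 0.075. A spring always pulls it back: about 4 N at 0, 12 N at 0.06. Locked within about 2 mm while the plug is in.
- knob (a point): black upright grip post of the sliding jaw, 26 by 26 mm square and 50 mm high, sides along the clamp's x and y; this point at the centre of its foot, 34 mm above the table and 100 mm from the clamp's origin along -x when closed. Moves with the jaw.
- index_tip (a point): tip of the steel pointer arm (6 mm wide in x) on the sliding jaw, pointing to the clamp's +y, 34 mm above the table; moves with the jaw. Axes along the clamp's.
- mark_tip (a point): tip of the dark marker clip (10 mm wide, 5 mm finger pointing to the clamp's -y) on the rail, the mark; fixed, axes along the clamp's. The pointer reaches it when both have the same clamp x; this is 20 to 55 mm of jaw travel from closed, different each time.
- tray: grey plastic tray fixed on the table, 190 by 190 mm outside, 26 mm high, walls and floor 5 mm; origin under its centre. Lies left or right of the clamp.
- mug: pale bisque mug, 80 mm across, 95 mm high, standing on the clamp's board between the jaws, 155 mm along the clamp's +x; origin at the centre of its foot.
- bowl: small terracotta bowl, 110 mm wide, 50 mm high, on a round 180 mm board 14 mm thick; bystander, origin at its foot
- jar: white glaze jar, 80 mm wide, 100 mm high, bystander, origin at its foot
- squeeze: clear squeeze bottle, 40 mm wide, 100 mm high, bystander, origin at its foot
- beaker: white beaker, 72 mm wide, 80 mm high, bystander, origin at its foot
- brush_cup: blue cup, 76 mm wide, with brushes up to 220 mm high, bystander, origin at its foot
- spatula: wooden spatula 200 mm long lying on the table near the robot, bystander, origin in its middle
Not all that is in view belongs to the job. What is shaped like the plug but blue is not meant.

How it is judged:
On the way, in this order (a step that is already met when the one before it is completed fails the run):
1. the plug is pulled up out of its socket (z of plug in the frame of clamp above 0.07 m), for 0.1 s.
2. the plug is put down in the tray, released (x of plug_head in the frame of tray between -0.092 and 0.092 m and y of plug_head in the frame of tray between -0.092 and 0.092 m and x of plug in the frame of tray between -0.092 and 0.092 m and y of plug in the frame of tray between -0.092 and 0.092 m and height (world z) of plug_head below 0.08 m and contact force between each of the arm, the fingers and plug below 0.05 N and linear speed of plug below 0.03 m/s), for 0.2 s.
3. the jaw is pulled by the post to the mark (x of index_tip in the frame of mark_tip between -0.004 and 0.004 m and contact force between the fingers and jaw above 2 N), for 0.5 s.
At the end, for the whole second after the job is handed in: The jaw's pointer is within 4 mm of the marker clip along the slide, the fingers hold the grip post (over 2 N) and keep it there; the plug lies or stands wholly in the tray (its head and foot within the rim), not touched by the robot; the mug stands upright within 20 mm of where it was (all of step 3 and angle between mug's own z axis and vertical below 0.15 rad and distance of mug from where it was at the start of the episode below 0.02 m and x of plug_head in the frame of tray between -0.092 and 0.092 m and y of plug_head in the frame of tray between -0.092 and 0.092 m and x of plug in the frame of tray between -0.092 and 0.092 m and y of plug in the frame of tray between -0.092 and 0.092 m and height (world z) of plug_head below 0.08 m and contact force between each of the arm, the fingers and plug below 0.05 N); the arm keeps its last pose, push and grip.
It fails at once if the jaw snaps back (closing faster than 0.3 m/s) (velocity of joint jaw below -0.3 m/s).
It fails at once if the mug is tipped or shoved (angle between mug's own z axis and vertical above 0.3 rad or distance of mug from where it was at the start of the episode above 0.03 m).
It fails at once if another thing on the bench is shoved or knocked over (distance of any of bowl, jar, squeeze, beaker, brush_cup, spatula from where it was at the start of the episode above 0.04 m or angle between any of bowl, jar, squeeze, beaker, brush_cup, spatula's own z axis and vertical above 0.5 rad).
It also fails if it takes over 58 s, if anything falls off the work surface, if the arm or the gripper's body presses on something with over 40 N, if the wrist force passes 120 N, or if a joint passes its speed limit or range.

ROBOT

A 6-joint arm with a two-finger parallel gripper is mounted at the origin on the work surface. World frame = base frame: x ahead of the robot, y to its left, z up, the work surface at z = 0. Lengths are in m, angles in rad, forces in N, time in s.
With the tool pointing down it reaches from about 0.25 to 0.775 m from the base axis. Payload 4 kg.
Tool frame: the origin (TCP) lies on the centre line of the jaws, within the pads' length; the fingertips stand robot.tips_ahead ahead of it and the grasp point (between the pads) lies 8 mm behind it (robot.tips_ahead is the distance from the TCP to the fingertips, in m); z points along the fingers, y is the line along which they close (so a half turn about z gives the same grasp; the last joint's range is limited). The gripper opens to 94 mm and grips with 3 to 60 N. Pads are 16 mm wide; open, the fingers measure 119 mm over their backs; the gripper's body (75 mm by 177 mm) begins 78 mm behind the grasp point.
Start: joints at [1.179, 0.087, 1.371, -0, 1.684, -0.103], TCP at [0.157, 0.527, 0.185] pointing down, gripper open.
Joint ranges: [-3.1, 3.1], [-0.76, 2.03], [0.27, 2.55], [-1.08, 4.22], [0.17, 2.65], [-2.57, 2.57]. Speed limits (rad/s): [2.79, 2.79, 3.14, 3.14, 3.14, 3.14].

INTERFACE

Orientations are given as [roll, pitch, yaw] about the fixed x, y, z axes, in that order (R = Rz(yaw) Ry(pitch) Rx(roll)).
In Python, from bench import robot, snapshot, close_job, spotter gives the robot as it stands. The module is installed in compiled form; this text tells all that it offers.
- The arm moves only by the tool servo_tool, never from a script. Its argument "commands" is one flat list of numbers, 7 for each row, row after row: the shift along the tool's x, y, z in m, then the turn, a rotation vector about the tool's x, y, z in degrees, then the finger opening in m, from 0 to 0.094. In form: [x, y, z, ax, ay, az, grip, x, y, z, ax, ay, az, grip, ...]. A call has 1 to 10 rows; each row is the pose to reach, as a shift and turn from the pose commanded when the call began, along the tool's axes at that moment; what a row does not reach only later rows make up. A row lasts 1/8 s, in which the tool goes at most 62.5 mm and 10.7 degrees, less where a joint would pass 70% of its speed; a pose out of reach is approached as far as the arm can. A call with a gripper value outside its range is refused whole. The fingers move at their own pace and stop on an object; the grip force is fixed at half the most. Time passes only in rows, so rows that repeat a pose let the fingers close. It gives the time, the measured TCP pose, the force, the opening and the grip force at its end, in the units of the state.
- robot.get_obs(): the state, without advancing time (a new reading comes with each control period).
- snapshot(name): name is "scene" or "top" or "wrist"; returns a dict with "img" (480x640x3 uint8, blue, green, red), "camera_matrix" (3x3 intrinsics, pixels), "k1" (the pictures are not rectified: a ray, as slopes to the right and down, at radius r is drawn at 1 + k1 r^2 times it, then the intrinsics apply), "extrinsics" (4x4, takes a point from camera to world coordinates); the wrist camera has in their place "hand_eye" (4x4, takes a point from camera to tool coordinates, whose origin is the TCP and whose axes are the flange's). Camera axes: x right, y down, z forward; pixel columns grow to the right and rows downward; lengths in m; the calibration is good to about 2 mm. A picture is of the moment at which its call begins: read the wrist's pose just before it. There is no depth.
- close_job(): hands the job in; it is judged then, once.
Trained networks look in a picture, given as the dict that the camera call returned (one of the last four; its "shot" number tells which), for a name from the list of things; names that differ only in an ending like _2 or _b are one class to them, and where a whole thing is asked for, a point or a joint stands for the part that bears it (a point fixed in the world has none). Each returns a list of dicts, best first, with "conf" (0 to 1); they miss things now and then, are a little off and sometimes report something else, mostly with a low value. They report only what shows in the picture. A call takes as long as a camera call. They do not tell look-alikes from the thing itself.
- spotter.trace(name, picture): "region" (480x640 bool, what is visible of it) and "box" ([left, top, width, height] in pixels, round what is visible of it).
The state is a dict: "time": time; "joint_positions": joint angles; "qvel": joint speeds; "joint_torque": joint torques, N m; "tool_pos": TCP position; "ee_rot": TCP orientation; "wrist_force": force on the tool from outside, world axes, zero at the start; "wrist_torque": the same for the moment, N m; "width": finger opening in m; "finger_force": force on a finger pad.
Only numpy, scipy, OpenCV 4.12 (cv2) and the standard library are available. Lean on these libraries where they do the work, as an engineer would, in place of code of your own. Each camera call takes 0.05 s, during which the arm holds its last target. There are 200 camera calls.

## Working session

There is one attempt and no reset: what is moved stays moved. The work goes in short steps, Python scripts to look and compute and a tool call to move; the robot and the scene stay as the last step left them, time stands still between calls to the robot, and variables do not carry over. Pictures are saved under pics/ and viewed, at most 10 in all, crops included, and the job is handed in when it is done.

Besides the shell and the picture viewer there is one more tool, called after "Call:" by a JSON object that holds its "name" and its "arguments", one argument or row to a line. servo_tool: Moves the arm, as the interface text tells. Its arguments: {"type":"object","properties":{"commands":{"type":"array","items":{"type":"number"}}},"required":["commands"]}

```bash
mkdir -p pics; cat > h.py <<'E'
import numpy as np, cv2
from bench import robot, snapshot, close_job, spotter
from scipy.spatial.transform import Rotation as R
def und(s,uv):
    K=np.array(s["camera_matrix"]);k=s["k1"]
    return cv2.undistortPoints(np.array(uv,float).reshape(-1,1,2),K,np.array([k,0,0,0,0.])).reshape(-1,2)
def ext(s,o=None):
    if "extrinsics" in s: return np.array(s["extrinsics"])
    T=np.eye(4);T[:3,:3]=R.from_euler("xyz",o["ee_rot"]).as_matrix();T[:3,3]=o["tool_pos"];return T@np.array(s["hand_eye"])
def atz(s,uv,z,o=None):
    E=ext(s,o);n=und(s,uv);d=np.c_[n,np.ones(len(n))]@E[:3,:3].T;c=E[:3,3]
    return c+d*((z-c[2])/d[:,2])[:,None]
def proj(s,P,o=None):
    E=np.linalg.inv(ext(s,o));r=R.from_matrix(E[:3,:3]).as_rotvec()
    return cv2.projectPoints(np.array(P,float).reshape(-1,1,3),r,E[:3,3],np.array(s["camera_matrix"]),np.array([s["k1"],0,0,0,0.]))[0].reshape(-1,2)
E
cat > a.py <<'E'
from h import *
o=robot.get_obs();print(o["tool_pos"],o["ee_rot"],o["width"],robot.tips_ahead)
for n in ["scene","top"]:
    s=snapshot(n);cv2.imwrite(f"pics/{n}.png",s["img"]);print(n,ext(s)[:3,3].round(3))
    for t in ["clamp","plug","knob","index_tip","tray","mug","jar","brush_cup"]:
        for d in spotter.trace(t,s)[:2]:
            ys,xs=np.nonzero(d["region"]);print(t,round(d["conf"],2),d["box"],xs.mean().round(1),ys.mean().round(1))
E
python3 a.py
```

```text
[0.15640978 0.52667809 0.18332074] [-3.13942503e+00 -2.29823904e-04  2.85278610e+00] 0.09407613601307208 0.011
scene [1.161 0.427 0.757]
clamp 0.74 [161.5, 226.6, 208.6, 141.9] 264.9 293.3
plug 0.93 [310.6, 338.0, 21.2, 29.5] 319.5 349.2
plug 0.86 [274.8, 245.8, 15.6, 21.1] 280.8 255.5
knob 0.93 [225.0, 230.4, 106.7, 79.7] 277.9 273.8
index_tip 0.73 [225.5, 229.4, 105.8, 82.3] 277.2 274.2
index_tip 0.57 [368.0, 318.0, 44.4, 56.7] 388.7 345.5
tray 0.92 [414.4, 244.7, 124.4, 109.7] 479.7 298.7
mug 0.55 [185.2, 267.9, 54.9, 61.8] 211.3 296.8
jar 0.87 [118.8, 201.7, 45.1, 59.3] 139.2 228.9
brush_cup 0.79 [415.1, 305.0, 64.7, 105.9] 446.5 369.4
top [ 0.315 -0.011  1.441]
clamp 0.61 [285.8, 101.9, 117.0, 189.8] 339.8 206.0
plug 0.69 [334.8, 191.3, 11.3, 14.8] 340.7 198.1
plug 0.64 [251.8, 239.1, 20.3, 11.4] 261.1 243.5
knob 0.74 [314.3, 145.8, 57.6, 108.5] 343.3 193.1
index_tip 0.55 [318.7, 150.2, 51.3, 105.7] 342.9 195.4
tray 0.95 [136.6, 238.3, 92.7, 84.9] 181.5 280.2
mug 0.86 [346.9, 112.5, 50.3, 40.7] 367.3 135.9
brush_cup 0.72 [147.0, 143.3, 54.9, 52.4] 174.4 172.1
```

View pics/top.png

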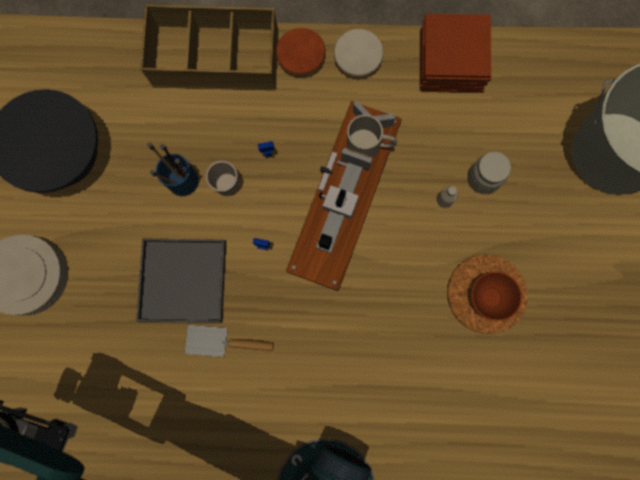

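View pics/scene.png

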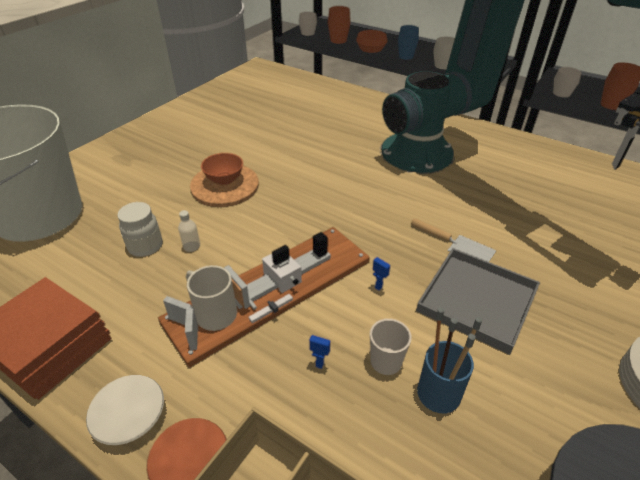

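Top view: the candidates are the black-headed plug on the bridge at (341,198), the blue look-alikes at (266,149) and (262,243), and the black grip post at (326,242). I choose the one in the bridge, since it is black and in the aluminium bridge of the clamp. I'll check it in one crop.

```bash
cat > b.py <<'E'
from h import *
s=snapshot("top");im=s["img"]
c=cv2.resize(im[90:300,240:410],None,fx=2.8,fy=2.8,interpolation=cv2.INTER_CUBIC);cv2.imwrite("pics/crop.png",c)
print("board",atz(s,[[288,270],[339,289],[401,119],[352,102]],.02).round(4).tolist())
g=cv2.cvtColor(im,cv2.COLOR_BGR2GRAY)
for nm,(x,y),z in [("head",(341,198),.104),("post",(326,242),.084)]:
    w=g[y-13:y+13,x-13:x+13]<45;n,l,st,ce=cv2.connectedComponentsWithStats(w.astype(np.uint8),connectivity=4)
    for i in range(1,n):
        if st[i,4]>12: p=ce[i]+[x-13,y-13];print(nm,st[i],p,atz(s,p,z).round(4))
d=spotter.trace("tray",s)[0];r=cv2.minAreaRect(cv2.findContours(d["region"].astype(np.uint8),0,1)[0][0]);print("tray",r,atz(s,r[0],.02))
for t,z in [("mug",.115),("spatula",.01),("beaker",.08),("brush_cup",.1)]:
    for d in spotter.trace(t,s)[:1]:
        b=d["box"];print(t,b,atz(s,[[b[0]+b[2]/2,b[1]+b[3]/2]],z).round(3))
print("blue",atz(s,[[266,149],[262,243]],.05).round(3))
E
python3 b.py
```

```text
board [[0.478, 0.1012, 0.02], [0.4377, -0.017, 0.02], [0.8478, -0.1542, 0.02], [0.8877, -0.0364, 0.02]]
head [ 8  5  9 17 94] [340.29787234 198.22340426] [[ 0.6304 -0.0143  0.104 ]]
post [  6   5  13  15 144] [324.67361111 241.25694444] [[0.5367 0.0177 0.084 ]]
tray ((341.0999755859375, 198.1999969482422), (9.803058624267578, 17.39252471923828), 18.43494987487793) [[ 0.65034671 -0.01638935  0.02      ]]
mug [347.9, 114.7, 52.2, 38.7] [[ 0.776 -0.085  0.115]]
spatula [184.7, 324.4, 86.9, 31.6] [[0.316 0.231 0.01 ]]
beaker [208.1, 160.7, 32.7, 35.9] [[0.674 0.248 0.08 ]]
brush_cup [149.5, 143.4, 50.7, 51.4] [[0.688 0.356 0.1  ]]
blue [[0.756 0.161 0.05 ]
 [0.534 0.16  0.05 ]]
```

View pics/crop.png

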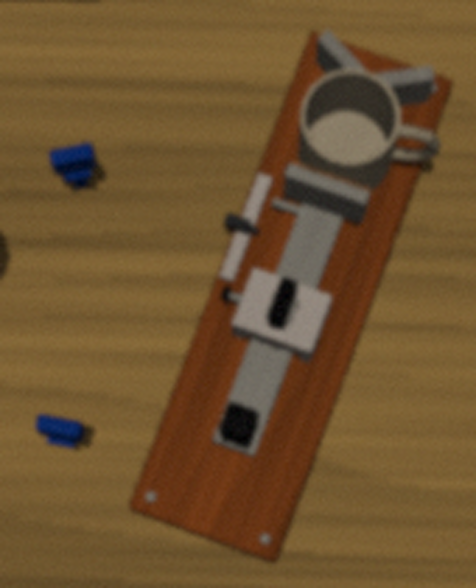

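The crop confirms the black head on the bridge at crop (283,303), the post at (240,425), the pointer at (283,203) and the marker clip at (240,222). From the board fit, the clamp origin is about (0.633,-0.017) at yaw -18.5°. Next I move to a close wrist view.

Call:
{"name": "servo_tool", "arguments": {
  "commands": [-0.05,-0.035,-0.01,0,0,0.5,0.094,-0.1,-0.07,-0.03,0,0,1,0.094,-0.15,-0.106,-0.04,0,0,1.9,0.094,-0.2,-0.14,-0.05,0,0,1.9,0.094,-0.25,-0.176,-0.06,0,0,1.9,0.094,-0.3,-0.21,-0.07,0,0,1.9,0.094,-0.35,-0.247,-0.077,0,0,1.9,0.094,-0.4,-0.282,-0.077,0,0,1.9,0.094,-0.45,-0.318,-0.077,0,0,1.9,0.094,-0.5,-0.353,-0.077,0,0,1.9,0.094]
}}

```text
time: 2.45
tool_pos: [0.5364, 0.0447, 0.2617]
ee_rot: [3.141, 0.001, 2.819]
wrist_force: [0.7, 0.4, 0.1]
width: 0.0942
finger_force: 0.0
```

Call:
{"name": "servo_tool", "arguments": {
  "commands": [-0.03,-0.022,0,0,0,0,0.094,-0.047,-0.034,0,0,0,0,0.094,-0.047,-0.034,0,0,0,0,0.094,-0.047,-0.034,0,0,0,0,0.094]
}}

```text
time: 2.95
tool_pos: [0.5687, 0.0006, 0.2619]
ee_rot: [3.141, -0.0, 2.821]
wrist_force: [-0.4, -0.3, 0.6]
width: 0.0943
finger_force: 0.0
```

```bash
cat > c.py <<'E'
from h import *
import sys
o=robot.get_obs();s=snapshot("wrist");cv2.imwrite(f"pics/{sys.argv[1]}.png",s["img"])
np.savez(f"{sys.argv[1]}.npz",E=ext(s,o),K=s["camera_matrix"],k=s["k1"])
print(o["time"],o["tool_pos"],np.degrees(o["ee_rot"]),o["wrist_force"],"cam",ext(s,o)[:3,3],s["hand_eye"])
c,sn=np.cos(-.323),np.sin(-.323);W=lambda x,y,z:[.633+c*x-sn*y,-.0165+sn*x+c*y,z]
print("pred head,post,bridge corners",proj(s,[W(0,0,.104),W(-.1,0,.084),W(-.025,.034,.066),W(-.025,-.034,.066),W(.025,.034,.066),W(.025,-.034,.066)],o).round(0).tolist())
for t in ["plug","knob","index_tip"]:
    for d in spotter.trace(t,s)[:2]:print(t,round(d["conf"],2),d["box"])
E
python3 c.py w1
```

```text
2.95 [0.56871318 0.00061516 0.26187419] [ 1.79959558e+02 -2.03679771e-03  1.61640311e+02] [-0.41482544 -0.3453837   0.58840462] cam [0.49045996 0.02683869 0.46224158] [[ 4.12636513e-04 -9.58819488e-01 -2.84015877e-01  8.25370090e-02]
 [ 9.99999579e-01  6.28270666e-04 -6.68138068e-04  3.81808025e-04]
 [ 8.19062645e-04 -2.84015482e-01  9.58819344e-01 -2.00364234e-01]
 [ 0.00000000e+00  0.00000000e+00  0.00000000e+00  1.00000000e+00]]
pred head,post,bridge corners [[327.0, 276.0], [327.0, 184.0], [355.0, 245.0], [298.0, 245.0], [354.0, 283.0], [299.0, 283.0]]
plug 0.94 [427.2, 125.1, 44.0, 20.5]
plug 0.63 [122.7, 338.0, 36.6, 32.8]
knob 0.75 [299.0, 165.6, 57.9, 190.2]
index_tip 0.56 [297.0, 165.7, 63.1, 195.7]
```

View pics/w1.png

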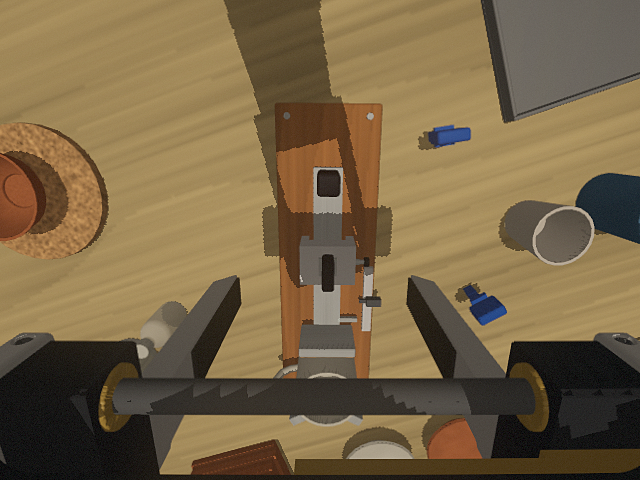

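Wrist view: head at about (328,272), post (328,183), marker clip (372,300), pointer (347,318). The predictions (327,276) and (327,184) fit closely, so I'll refine from edges, and measure the pointer-mark gap and the tray.

```bash
cat > d.py <<'E'
from h import *
im=cv2.imread("pics/w1.png");z=np.load("w1.npz");s=dict(camera_matrix=z["K"],k1=float(z["k"]),extrinsics=z["E"])
c,sn=np.cos(-.323),np.sin(-.323);O=np.array([.633,-.0165])
W=lambda x,y,zz:[O[0]+c*x-sn*y,O[1]+sn*x+c*y,zz]
def C(uv,zz): p=atz(s,uv,zz)[:,:2]-O; return (p@np.array([[c,-sn],[sn,c]])).round(4).tolist()
g=cv2.cvtColor(im,cv2.COLOR_BGR2GRAY)
for nm,(x,y) in [("head",(328,273)),("post",(328,183))]:
    n,l,st,ce=cv2.connectedComponentsWithStats((g<60).astype(np.uint8),connectivity=4);print(nm,st[l[y,x]],ce[l[y,x]])
print("head top corners",proj(s,[W(a,b,.104) for a in(-.018,.018) for b in(-.007,.007)]+[W(-.018,0,.072)]).round(1).tolist())
print("post top corners",proj(s,[W(-.1+a,b,.084) for a in(-.013,.013) for b in(-.013,.013)]+[W(-.113,0,.034)]).round(1).tolist())
print("board end corners",C([[275,103],[382,103]],.02))
print("ptr/mark",C([[347,318],[372,300]],.034))
print("col x328 y230-300",g[230:325,328].tolist());print("row 280",g[280,290:365].tolist())
cv2.imwrite("pics/w1c.png",cv2.resize(im[225:335,285:395],None,fx=5,fy=5,interpolation=cv2.INTER_NEAREST))
t=snapshot("top");d=spotter.trace("tray",t)[0];cs=cv2.findContours(d["region"].astype(np.uint8),0,1)[0]
r=cv2.minAreaRect(max(cs,key=cv2.contourArea));print("tray",r,atz(t,cv2.boxPoints(r),.026).round(3).tolist(),atz(t,r[0],.026))
E
python3 d.py
```

```text
head [322 254  13  38 442] [327.49773756 272.71719457]
post [317 170  23  27 593] [327.93254637 183.14333895]
head top corners [[320.4, 261.3], [333.2, 261.3], [320.4, 291.3], [332.8, 291.3], [326.6, 252.0]]
post top corners [[315.1, 171.7], [339.2, 171.8], [315.2, 195.7], [338.9, 195.8], [326.7, 167.8]]
board end corners [[-0.1877, -0.062], [-0.1881, 0.0657]]
ptr/mark [[0.0908, 0.0292], [0.0633, 0.0625]]
col x328 y230-300 [85, 87, 83, 84, 85, 89, 89, 83, 87, 88, 83, 88, 86, 84, 87, 86, 93, 99, 103, 99, 99, 101, 101, 111, 47, 29, 31, 28, 33, 31, 35, 26, 26, 34, 32, 31, 37, 37, 30, 31, 31, 34, 33, 31, 31, 33, 33, 30, 32, 35, 40, 34, 31, 35, 30, 32, 36, 34, 37, 35, 26, 46, 164, 155, 151, 150, 151, 151, 150, 150, 152, 149, 151, 149, 149, 150, 150, 150, 149, 150, 149, 150, 149, 151, 149, 152, 148, 151, 150, 149, 150, 152, 150, 154, 142]
row 280 [99, 46, 56, 58, 61, 63, 57, 59, 55, 58, 120, 194, 182, 93, 96, 103, 100, 101, 101, 104, 100, 101, 99, 100, 102, 103, 101, 102, 102, 103, 104, 81, 22, 30, 32, 38, 34, 33, 40, 30, 30, 37, 27, 40, 92, 107, 102, 102, 102, 101, 103, 101, 104, 101, 102, 103, 101, 102, 103, 101, 101, 103, 102, 101, 102, 105, 103, 104, 103, 99, 102, 105, 98, 84, 164]
tray ((181.07095336914062, 280.1679992675781), (87.17024993896484, 83.17093658447266), 1.060911774635315) [[0.353, 0.436, 0.026], [0.543, 0.449, 0.026], [0.544, 0.248, 0.026], [0.355, 0.24, 0.026]] [[0.44742485 0.34332279 0.026     ]]
```

View pics/w1c.png

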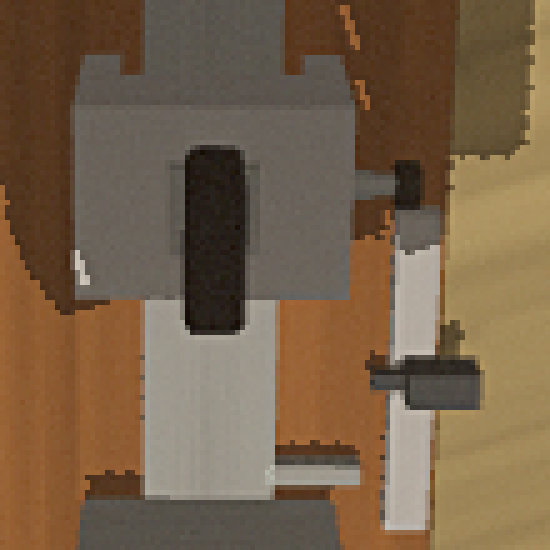

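Head offset is about +1.5 mm in clamp y, giving an origin of about (0.634,-0.015). The tray centre is about (0.448,0.343). Now I descend on the head.

Call:
{"name": "servo_tool", "arguments": {
  "commands": [-0.03,0.003,0.03,0,0,0,0.06,-0.067,0.0056,0.06,0,0,0,0.06,-0.067,0.0056,0.1,0,0,0,0.06,-0.067,0.0056,0.13,0,0,0,0.06,-0.067,0.0056,0.155,0,0,0,0.06,-0.067,0.0056,0.17,0,0,0,0.06,-0.067,0.0056,0.175,0,0,0,0.06,-0.067,0.0056,0.175,0,0,0,0.06]
}}

```text
time: 4.25
tool_pos: [0.6349, -0.0165, 0.0871]
ee_rot: [3.141, 0.001, 2.82]
wrist_force: [0.2, -0.6, -0.1]
width: 0.0598
finger_force: 0.0
```

Call:
{"name": "servo_tool", "arguments": {
  "commands": [0,0,0,0,0,0,0.03,0,0,0,0,0,0,0.015,0,0,0,0,0,0,0.0,0,0,0,0,0,0,0.0,0,0,0,0,0,0,0,0,0,0,0,0,0,0]
}}

```text
time: 5.0
tool_pos: [0.6345, -0.0165, 0.0864]
ee_rot: [3.141, -0.0, 2.82]
wrist_force: [-0.4, 0.3, 0.2]
width: 0.0036
finger_force: 0.0
```

The fingers closed to 3.6 mm, so the head is not between them. Looking.

```bash
cat > e.py <<'E'
from h import *
s=snapshot("wrist");a=s["img"][100:420,200:460];t=snapshot("scene")["img"][190:390,180:380]
cv2.imwrite("pics/e.png",np.hstack([cv2.resize(a,(390,480)),cv2.resize(t,(400,480))]))
print(robot.get_obs()["tool_pos"])
E
python3 e.py
```

```text
[ 0.63452762 -0.01656479  0.08640388]
```

View pics/e.png

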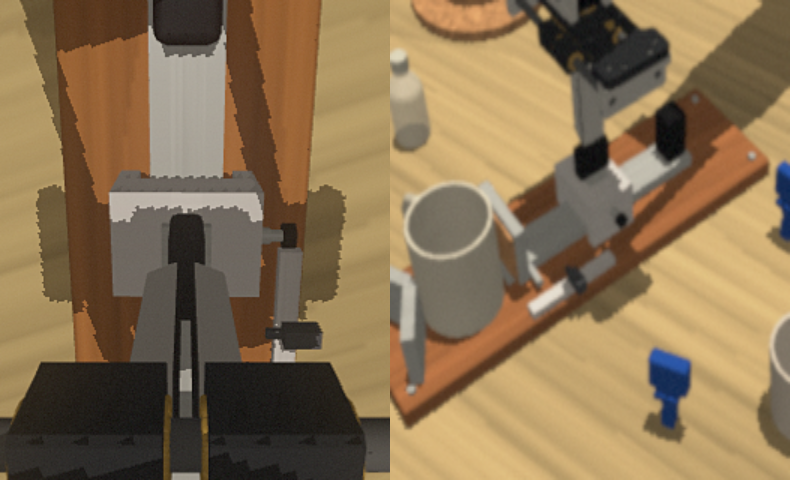

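```bash
cat > f.py <<'E'
from h import *
o=robot.get_obs();s=snapshot("wrist");t=snapshot("scene")
c,sn=np.cos(-.323),np.sin(-.323);W=lambda x,y,z:[.634+c*x-sn*y,-.0152+sn*x+c*y,z]
P=[W(0,0,.104),W(-.018,0,.104),W(.018,0,.104),W(-.018,0,.072),W(.018,0,.072),[*o["tool_pos"][:2],.075],[*o["tool_pos"][:2],.104]]
a=proj(s,P,o);b=proj(t,P);print("wrist",((a-[200,100])*1.5).round().tolist());print("scene",((b-[180,190])*[2,2.4]+[390,0]).round().tolist(),o["width"],o["finger_force"])
ci=[t["img"][190:390,180:380]][0];A=s["img"].copy()
B=cv2.resize(t["img"][235:275,260:300],(400,400),interpolation=cv2.INTER_NEAREST)
for q in b:cv2.circle(B,tuple(int(v) for v in (q-[260,235])*10),3,(0,255,0),-1)
Ac=cv2.resize(A[230:330,280:380],(400,400),interpolation=cv2.INTER_NEAREST)
for q in a:cv2.circle(Ac,tuple(int(v) for v in (q-[280,230])*4),3,(0,255,0),-1)
cv2.imwrite("pics/f.png",np.hstack([Ac,B]))
E
python3 f.py
```

```text
wrist [[187.0, 278.0], [187.0, 234.0], [187.0, 321.0], [187.0, 209.0], [187.0, 286.0], [184.0, 253.0], [184.0, 281.0]]
scene [[590.0, 140.0], [605.0, 131.0], [575.0, 150.0], [606.0, 159.0], [577.0, 177.0], [590.0, 165.0], [588.0, 140.0]] 0.0003102912387730589 0.0
```

View pics/f.png

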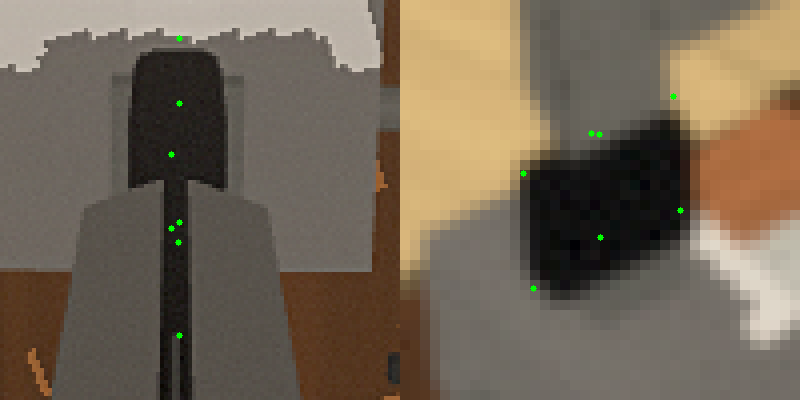

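Both views show the closed fingertips sitting just above the head's top, at crop (173,185). The real tips are about 18 mm behind the TCP, not 11 mm ahead. The first wrist picture's finger spacing agrees. I reopen and go about 26 mm lower while watching the force.

Call:
{"name": "servo_tool", "arguments": {
  "commands": [0,0.001,0,0,0,0,0.06,0,0.001,0,0,0,0,0.06,0,0.001,0,0,0,0,0.06,0,0.001,0,0,0,0,0.06,0,0.001,0,0,0,0,0.06,0,0.001,0,0,0,0,0.06,0,0.001,0.01,0,0,0,0.06,0,0.001,0.02,0,0,0,0.06,0,0.001,0.026,0,0,0,0.06,0,0.001,0.026,0,0,0,0.06]
}}

```text
time: 6.45
tool_pos: [0.6342, -0.0155, 0.0592]
ee_rot: [-3.141, -0.002, 2.82]
wrist_force: [0.1, 0.3, -0.5]
width: 0.0604
finger_force: 0.0
```

Call:
{"name": "servo_tool", "arguments": {
  "commands": [0,0,0,0,0,0,0.03,0,0,0,0,0,0,0.015,0,0,0,0,0,0,0.0,0,0,0,0,0,0,0.0,0,0,0,0,0,0,0,0,0,0,0,0,0,0]
}}

```text
time: 7.2
tool_pos: [0.6349, -0.0157, 0.0605]
ee_rot: [-3.142, 0.0, 2.82]
wrist_force: [0.2, -0.4, 0.6]
width: 0.0136
finger_force: 30.0
```

Gripped: 13.6 mm, 30 N. Pull straight up.

Call:
{"name": "servo_tool", "arguments": {
  "commands": [0,0,-0.002,0,0,0,0,0,0,-0.004,0,0,0,0,0,0,-0.006,0,0,0,0,0,0,-0.009,0,0,0,0,0,0,-0.012,0,0,0,0,0,0,-0.02,0,0,0,0,0,0,-0.03,0,0,0,0,0,0,-0.045,0,0,0,0,0,0,-0.06,0,0,0,0,0,0,-0.08,0,0,0,0]
}}

```text
time: 8.45
tool_pos: [0.6356, -0.0145, 0.143]
ee_rot: [3.139, 0.002, 2.821]
wrist_force: [-0.5, -0.9, -1.7]
width: 0.0138
finger_force: 30.0
```

Call:
{"name": "servo_tool", "arguments": {
  "commands": [0,0,-0.02,0,0,0,0,0,0,-0.03,0,0,0,0,0,0,-0.03,0,0,0,0]
}}

```text
time: 8.82
tool_pos: [0.6358, -0.0152, 0.1725]
ee_rot: [3.14, 0.003, 2.82]
wrist_force: [-0.3, -0.8, -1.7]
width: 0.0137
finger_force: 30.0
```

Out of the socket, with about 1.7 N carried. Move to the tray centre.

Call:
{"name": "servo_tool", "arguments": {
  "commands": [0.025,0.024,0,0,0,0,0,0.06,0.058,0,0,0,0,0,0.1,0.096,0,0,0,0,0,0.14,0.134,0,0,0,0,0,0.18,0.173,0,0,0,0,0,0.22,0.211,0,0,0,0,0,0.255,0.245,0,0,0,0,0,0.28,0.268,0,0,0,0,0,0.292,0.28,0,0,0,0,0,0.292,0.28,0,0,0,0,0]
}}

```text
time: 10.07
tool_pos: [0.4461, 0.3427, 0.1699]
ee_rot: [-3.141, -0.0, 2.821]
wrist_force: [-0.5, -0.1, -0.1]
width: 0.0136
finger_force: 30.0
```

Call:
{"name": "servo_tool", "arguments": {
  "commands": [0,0,0.03,0,0,0,0,0,0,0.06,0,0,0,0,0,0,0.09,0,0,0,0,0,0,0.11,0,0,0,0,0,0,0.122,0,0,0,0,0,0,0.127,0,0,0,0,0,0,0.129,0,0,0,0,0,0,0.129,0,0,0,0]
}}

```text
time: 11.08
tool_pos: [0.4471, 0.3426, 0.0423]
ee_rot: [3.14, 0.001, 2.82]
wrist_force: [0.4, 0.8, -0.9]
width: 0.0136
finger_force: 30.0
```

Call:
{"name": "servo_tool", "arguments": {
  "commands": [0,0,0.001,0,0,0,0.0,0,0,0.001,0,0,0,0.016,0,0,0.001,0,0,0,0.02,0,0,0.001,0,0,0,0.04,0,0,0.001,0,0,0,0.06,0,0,0.001,0,0,0,0.08,0,0,0.001,0,0,0,0.09,0,0,0.001,0,0,0,0.09,0,0,-0.03,0,0,0,0.09,0,0,-0.08,0,0,0,0.09]
}}

```text
time: 12.32
tool_pos: [0.445, 0.3415, 0.1199]
ee_rot: [-3.137, -0.004, 2.82]
wrist_force: [0.3, 0.4, 0.1]
width: 0.0867
finger_force: 0.0
```

Call:
{"name": "servo_tool", "arguments": {
  "commands": [0,0,-0.05,0,0,0,0.09,0,0,-0.1,0,0,0,0.09,0,0,-0.12,0,0,0,0.09,0,0,-0.12,0,0,0,0.09]
}}

```text
time: 12.82
tool_pos: [0.4474, 0.343, 0.2439]
ee_rot: [3.138, 0.003, 2.82]
wrist_force: [0.5, 0.7, -1.1]
width: 0.0899
finger_force: 0.0
```

```bash
cat > g.py <<'E'
from h import *
o=robot.get_obs();s=snapshot("wrist");t=snapshot("top")
for n,x in (("w",s),("t",t)):
    for k in ("plug","tray"):
        for d in spotter.trace(k,x)[:3]:
            b=d["box"];print(n,k,round(d["conf"],2),b,atz(x,[[b[0],b[1]],[b[0]+b[2],b[1]+b[3]]],.03,o).round(3).tolist())
cv2.imwrite("pics/g.png",np.hstack([cv2.resize(s["img"],(400,300)),cv2.resize(t["img"][200:350,100:300],(400,300))]))
E
python3 g.py
```

```text
w plug 0.94 [257.6, 419.5, 22.3, 58.7] [[0.719, 0.151, 0.03], [0.838, 0.141, 0.03]]
w plug 0.86 [314.1, 195.3, 19.8, 34.9] [[0.43, 0.338, 0.03], [0.479, 0.347, 0.03]]
w plug 0.4 [294.7, 352.2, 41.7, 76.7] [[0.628, 0.242, 0.03], [0.773, 0.256, 0.03]]
w tray 0.68 [311.1, 196.4, 19.7, 35.8] [[0.43, 0.334, 0.03], [0.48, 0.343, 0.03]]
w tray 0.65 [221.2, 103.6, 196.8, 189.7] [[0.3, 0.273, 0.03], [0.595, 0.425, 0.03]]
t plug 0.64 [252.3, 237.4, 20.9, 14.3] [[0.55, 0.186, 0.03], [0.518, 0.136, 0.03]]
t plug 0.49 [255.3, 139.4, 18.5, 16.5] [[0.785, 0.19, 0.03], [0.746, 0.145, 0.03]]
t plug 0.42 [174.6, 275.7, 8.8, 9.4] [[0.457, 0.358, 0.03], [0.436, 0.336, 0.03]]
t tray 0.93 [136.1, 236.7, 91.6, 86.8] [[0.544, 0.452, 0.03], [0.353, 0.231, 0.03]]
```

View pics/g.png

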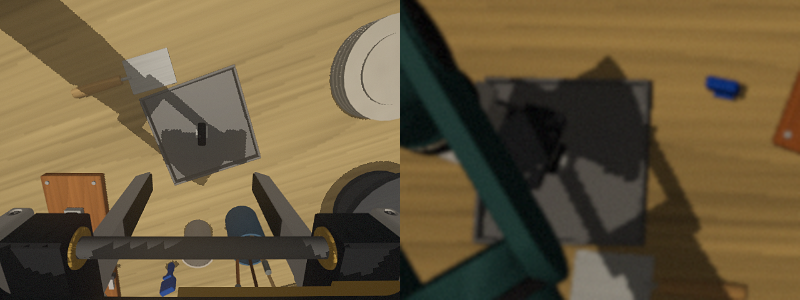

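The plug stands in the tray centre, at wrist (202,133). Both look-alikes are untouched. Next I check joint room for a 90° turn, so the fingers straddle the post along the slide.

```bash
python3 -c "
from h import *
o=robot.get_obs();print(o['time'],o['joint_positions'],np.degrees(o['ee_rot']))
M=R.from_euler('xyz',o['ee_rot']).as_matrix();d=np.array([.540,.0162,.26])-o['tool_pos'];print(M.T@d)"
```

```text
13.125 [ 5.53439739e-01  1.13014295e-01  1.23454048e+00  4.15369538e-05
  1.79739687e+00 -6.95389001e-01] [-1.79853718e+02 -1.25085401e-01  1.61552987e+02]
[-0.19235517 -0.27934743 -0.02015353]
```

Call:
{"name": "servo_tool", "arguments": {
  "commands": [-0.02,-0.028,-0.005,0,0,9,0.08,-0.04,-0.056,-0.01,0,0,18,0.07,-0.06,-0.084,-0.015,0,0,27,0.07,-0.08,-0.112,-0.02,0,0,36,0.07,-0.1,-0.14,-0.02,0,0,45,0.07,-0.12,-0.168,-0.02,0,0,54,0.07,-0.14,-0.196,-0.02,0,0,63,0.07,-0.16,-0.224,-0.02,0,0,72,0.07,-0.18,-0.252,-0.02,0,0,81,0.07,-0.192,-0.279,-0.02,0,0,90,0.07]
}}

```text
time: 14.38
tool_pos: [0.5403, 0.0157, 0.2601]
ee_rot: [-3.139, 0.001, 1.243]
wrist_force: [0.4, 1.2, -0.2]
width: 0.0701
finger_force: 0.0
```

Call:
{"name": "servo_tool", "arguments": {
  "commands": [0,0,0,0,0,0,0.07,0,0,0,0,0,0,0.07,0,0,0,0,0,0,0.07]
}}

```text
time: 14.75
tool_pos: [0.5402, 0.018, 0.2614]
ee_rot: [-3.141, -0.0, 1.251]
wrist_force: [0.6, 0.4, 1.1]
width: 0.0698
finger_force: 0.0
```

```bash
cat > p.py <<'E'
from h import *
import sys
o=robot.get_obs();s=snapshot("wrist");t=snapshot("scene")
c,sn=np.cos(-.323),np.sin(-.323);W=lambda x,y,z:[.634+c*x-sn*y,-.0152+sn*x+c*y,z]
M=R.from_euler('xyz',o['ee_rot']).as_matrix();print(o["time"],o["tool_pos"],np.degrees(o["ee_rot"]),o["joint_positions"])
print("to post",M.T@(np.array(W(-.1,0,.04))-o["tool_pos"]))
P=[W(-.1+a,b,.084) for a in(-.013,.013) for b in(-.013,.013)]
print("post top pred",proj(s,P,o).round(1).tolist());print("mark pred",proj(s,[W(.063,.0625,.034),W(.0908,.035,.034)],o).round(1).tolist(),"scene",proj(t,[W(.063,.0625,.034),W(.0908,.035,.034)]).round(1).tolist())
b=cv2.cvtColor(s["img"],cv2.COLOR_BGR2GRAY);u=proj(s,[W(-.1,0,.084)],o)[0].astype(int)
n,l,st,ce=cv2.connectedComponentsWithStats((b<60).astype(np.uint8),connectivity=4);i=l[u[1],u[0]];print("post blob",st[i],ce[i])
u=proj(t,[W(.07,.05,.034)])[0].astype(int);print(u)
cv2.imwrite(f"pics/{sys.argv[1]}.png",np.hstack([cv2.resize(s["img"],(440,330)),cv2.resize(t["img"][u[1]-22:u[1]+23,u[0]-24:u[0]+25],(359,330),interpolation=cv2.INTER_NEAREST)]))
E
python3 p.py p1
```

```text
14.75 [0.54015093 0.01798607 0.26135007] [-1.79981426e+02 -1.72329624e-02  7.16837914e+01] [-7.18905358e-02  6.40394625e-02  1.24453222e+00  3.84254224e-04
  1.83326146e+00  2.47887216e-01]
to post [-0.00174604 -0.00040424  0.2213497 ]
post top pred [[310.9, 227.6], [310.7, 204.8], [334.0, 227.7], [334.3, 204.9]]
mark pred [[458.1, 157.0], [478.1, 180.1]] scene [[273.3, 305.8], [253.6, 304.0]]
post blob [311 199  26  29 634] [323.17823344 212.93059937]
[266 303]
```

View pics/p1.png

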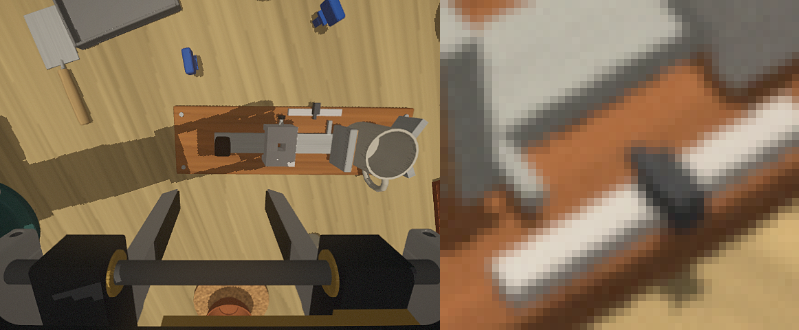

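Left: wrist view with the post at (222,146), the clip at (314,109) and the pointer at (330,127). Right: the clip and pointer are clear in the scene camera. Positions agree, so I descend on the post.

Call:
{"name": "servo_tool", "arguments": {
  "commands": [-0.001,0,0.03,0,0,0,0.07,-0.0015,-0.0005,0.075,0,0,0,0.07,-0.0015,-0.0005,0.12,0,0,0,0.07,-0.0015,-0.0005,0.155,0,0,0,0.07,-0.0015,-0.0005,0.185,0,0,0,0.07,-0.0015,-0.0005,0.21,0,0,0,0.07,-0.0015,-0.0005,0.222,0,0,0,0.07,-0.0015,-0.0005,0.23,0,0,0,0.07,-0.0015,-0.0005,0.23,0,0,0,0.07]
}}

```text
time: 15.98
tool_pos: [0.5396, 0.0159, 0.0317]
ee_rot: [3.141, -0.0, 1.249]
wrist_force: [0.3, -0.3, 0.1]
width: 0.0702
finger_force: 0.0
```

Call:
{"name": "servo_tool", "arguments": {
  "commands": [0,0,0,0,0,0,0.05,0,0,0,0,0,0,0.04,0,0,0,0,0,0,0.03,0,0,0,0,0,0,0.015,0,0,0,0,0,0,0,0,0,0,0,0,0,0,0,0,0,0,0,0,0]
}}

```text
time: 16.85
tool_pos: [0.5393, 0.0158, 0.0316]
ee_rot: [-3.141, -0.0, 1.249]
wrist_force: [-1.0, 0.7, 1.4]
width: 0.0258
finger_force: 30.0
```

Gripped: 25.8 mm, 30 N. Pull part way (20 mm) slowly and measure.

Call:
{"name": "servo_tool", "arguments": {
  "commands": [0,-0.002,0,0,0,0,0,0,-0.004,0,0,0,0,0,0,-0.006,0,0,0,0,0,0,-0.008,0,0,0,0,0,0,-0.01,0,0,0,0,0,0,-0.012,0,0,0,0,0,0,-0.015,0,0,0,0,0,0,-0.018,0,0,0,0,0,0,-0.02,0,0,0,0,0,0,-0.02,0,0,0,0,0]
}}

```text
time: 18.1
tool_pos: [0.5216, 0.0218, 0.0315]
ee_rot: [3.139, -0.0, 1.249]
wrist_force: [7.0, -2.4, -3.0]
width: 0.0259
finger_force: 30.0
```

```bash
cat > q.py <<'E'
from h import *
import sys
o=robot.get_obs();s=snapshot("wrist");t=snapshot("scene")
c,sn=np.cos(-.323),np.sin(-.323);O=np.array([.634,-.0152]);W=lambda x,y,z:[O[0]+c*x-sn*y,O[1]+sn*x+c*y,z]
print(o["time"],o["tool_pos"],o["wrist_force"],o["width"],o["finger_force"])
# rectify clamp plane z=.034: 0.25 mm/px, columns = clamp x .03...13, rows = y .075...02
xs=np.linspace(.02,.12,400);ys=np.linspace(.085,.02,260);X,Y=np.meshgrid(xs,ys)
outs=[]
for q,oo in ((s,o),(t,None)):
    P=np.stack([O[0]+c*X-sn*Y,O[1]+sn*X+c*Y,0*X+.034],-1).reshape(-1,3)
    m=proj(q,P,oo).reshape(260,400,2).astype(np.float32);outs.append(cv2.remap(q["img"],m[...,0],m[...,1],cv2.INTER_LINEAR))
cv2.imwrite(f"pics/{sys.argv[1]}.png",np.hstack(outs))
E
python3 q.py q1
```

```text
18.1 [0.52157828 0.02176257 0.03152396] [ 7.01332644 -2.35336419 -3.02112203] 0.025877009752114113 30.012010037899017
```

View pics/q1.png

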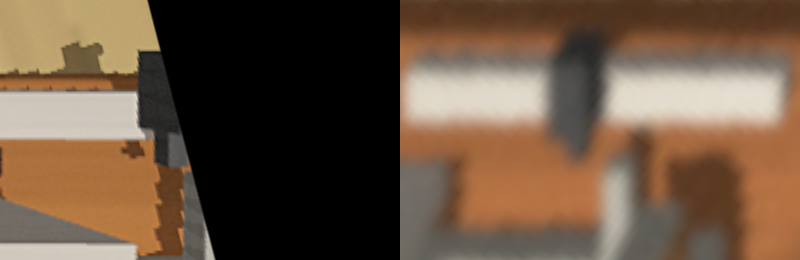

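The scene rectification (0.25 mm/px) puts the clip tip at column 178 and the pointer at 222. Together with the wrist estimates, about 10 mm remains. Pull 9.8 mm more.

Call:
{"name": "servo_tool", "arguments": {
  "commands": [0,-0.002,0,0,0,0,0,0,-0.004,0,0,0,0,0,0,-0.006,0,0,0,0,0,0,-0.008,0,0,0,0,0,0,-0.0095,0,0,0,0,0,0,-0.0098,0,0,0,0,0,0,-0.0098,0,0,0,0,0]
}}

```text
time: 19.08
tool_pos: [0.5129, 0.0247, 0.0315]
ee_rot: [3.138, -0.001, 1.249]
wrist_force: [8.1, -2.3, -4.2]
width: 0.0261
finger_force: 30.0
```

```bash
python3 q.py q2; cat > r.py <<'E'
import cv2,numpy as np,sys
# ascii maps of rectified views, each char = 1 mm; '#' dark, digits brightness; mark red-dominant (wood) as '.'
for n in sys.argv[1:]:
    im=cv2.imread(f"pics/{n}.png").astype(int)
    for nm,o in (("wrist",0),("scene",400)):
        print(n,nm)
        for r in range(120,232,8):
            row=im[r:r+8,o:o+400].reshape(8,-1,4,3).mean((0,2));print(f"{r:3d} "+"".join("." if b[2]-b[0]>30 else "#" if b.mean()<70 else "+" if b.mean()<115 else "O" for b in row))
E
python3 r.py q1 q2
```

```text
19.075 [0.51289132 0.02471931 0.03152454] [ 8.13250615 -2.30893349 -4.24953669] 0.026085611380703946 30.024808645248413
q1 wrist
120 OOOOOOOOOOOOOOOOOOOOOOOOOOOOOOOOOOO#################################################################
128 OOOOOOOOOOOOOOOOOOOOOOOOOOOOOOOOOOOOO++#############################################################
136 .......................................###++++######################################################
144 .......................................###++++######################################################
152 .......................................###+++++#####################################################
160 ........................................##+++++.####################################################
168 ................................................####################################################
176 ..............................................++####################################################
184 ..............................................+++###################################################
192 ......................
[... 4235 characters left out ...]
..............OOOOO+..................................................
184 +++++++++++.................................OOOOO+..................................................
192 +++++++++++.................................OOOOO+..................................................
200 +++++++++++................................OOOOOO++.................................................
208 ++++++++++.................................OOOOOO++++++++++++.......................................
216 ++++++++++.................................OOOOOO++++++++++++.......................................
224 +++++++++++..............................OOOOOOOO+++++++++++........................................
```

Combining the views, about 1.4 mm remains (tolerance 4 mm). Final nudge and hold.

Call:
{"name": "servo_tool", "arguments": {
  "commands": [0,-0.0008,0,0,0,0,0,0,-0.0015,0,0,0,0,0,-0.0015,0,0,0,0,0,-0.0015,0,0,0,0,0,-0.0015,0,0,0,0,0,-0.0015,0,0,0,0,0,-0.0015,0,0,0,0,0,-0.0015,0,0,0,0,0,-0.0015,0,0,0,0,0,-0.0015,0,0,0,0]
}}

```text
$.commands: bad value
```

```bash
python3 q.py q3; python3 r.py q3 | tail -15; python3 -c "
from h import *
t=snapshot('top')
for k in ('plug','mug'):
    for d in spotter.trace(k,t)[:3]: print(k,round(d['conf'],2),d['box'])"
```

```text
19.175 [0.51289746 0.0247423  0.03153234] [ 8.01729701 -1.67341254 -3.13671012] 0.02612457466051217 30.02422034740448
q3 scene
120 ......................................++++++++##+...................................................
128 ......................................++++++++##....................................................
136 .........................................+++++##....................................................
144 ..........................................++++###...................................................
152 ...........................................+++++++..................................................
160 ...........................................+++++++..................................................
168 +++++++++++................................OOOOO++..................................................
176 ++++++++++++................................OOOOO+..................................................
184 ++++++++++++................................OOOOO+..................................................
192 +++++++++++.................................OOOOO+..................................................
200 +++++++++++................................OOOOOO++.................................................
208 ++++++++++.................................OOOOOO++++++++++++.......................................
216 +++++++++..................................OOOOOO++++++++++++.......................................
224 +++++++++++..............................OOOOOOOO++++++++++++.......................................
plug 0.62 [331.0, 162.4, 32.8, 47.5]
plug 0.58 [166.2, 272.4, 17.1, 12.1]
plug 0.48 [468.3, 270.6, 54.4, 51.0]
mug 0.95 [346.1, 113.6, 53.3, 43.5]
mug 0.67 [329.7, 158.7, 35.4, 47.0]
mug 0.67 [184.1, 323.7, 88.9, 33.3]
```

Call:
{"name": "servo_tool", "arguments": {
  "commands": [0,-0.0008,0,0,0,0,0,0,-0.0015,0,0,0,0,0,0,-0.0015,0,0,0,0,0,0,-0.0015,0,0,0,0,0,0,-0.0015,0,0,0,0,0,0,-0.0015,0,0,0,0,0,0,-0.0015,0,0,0,0,0,0,-0.0015,0,0,0,0,0]
}}

```text
time: 20.42
tool_pos: [0.5115, 0.0252, 0.0315]
ee_rot: [3.138, -0.001, 1.249]
wrist_force: [8.4, -1.8, -3.9]
width: 0.0261
finger_force: 30.0
```

```bash
python3 q.py q4; python3 r.py q4 | tail -15
```

```text
20.425 [0.51153875 0.02517513 0.03153035] [ 8.43347791 -1.76842447 -3.88874956] 0.026085301005024496 30.025308430194855
q4 scene
120 ......................................++++++++##+...................................................
128 .......................................+++++++##....................................................
136 .........................................+++++##....................................................
144 ..........................................++++##....................................................
152 ...........................................+++++#...................................................
160 ..........................................+++++++...................................................
168 +++++++++++...............................OOOOO++...................................................
176 ++++++++++++..............................OOOOO++...................................................
184 +++++++++++...............................OOOOO++...................................................
192 +++++++++++...............................OOOOO++...................................................
200 +++++++++++...............................OOOOO++...................................................
208 ++++++++++................................OOOOO+++++.++++++.........................................
216 +++++++++................................OOOOOO+++++++++++++........................................
224 +++++++++++............................OOOOOOOO++++++++++++.........................................
```

Pointer top spans columns 42-47 and the finger tip 42-46, so they are lined up within about 1 mm. I'm holding at 30 N grip with a steady pull, and handing in.

```bash
python3 -c "
from bench import close_job
print(close_job())"
```

```text
the job is handed in; nothing more can be done
None
```

The plug is in the tray, and I handed the job in with the jaw's pointer about 1 mm from the marker clip by my camera measurements and the post still gripped at 30 N; no verdict came back.

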